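# Load the pellet plate into the infrared spectrometer's slide mount

## Task

Take the holder plate with the round pellet ring out of the storage stand and load it in the spectrometer: slide its two ears down under the spring clips of the slide mount until the plate sits flat and fully home on the mount's ledge, then let go. Push gently, the mount and the pellet do not take hard shoves, and leave the other two plates and the glassware where they are.

Things in the scene. Friction and masses are not known exactly. Their poses are not given: they have to be found in the camera images.
- pellet_plate: the plate to load: upright aluminium plate, 5 mm thick (its y), main part 64 mm wide (x), 60 mm high; both faces alike, each with a round steel ring (34 mm across, 4 mm proud, centred 30 mm up) around a small white pellet. 0.10 to 0.16 kg. Origin: middle of the lower edge, z up. Starts upright in one of the stand's three slots; lift it straight up at least 20 mm to clear the slot
- tab (a point): middle of the pellet plate's handle tab, the place to pinch it across its 5 mm: the tab is 30 mm wide, 35 mm high, stands on the middle of the main part (plate heights 60 to 95 mm; this point 77.5 mm up) and stays free of everything, also when loaded
- ear (a point): middle of one of the pellet plate's two ears, 37 mm in +x from its origin and 20 mm up; the other is its mirror image in -x. Each ear is 10 mm wide, 32 mm high (plate heights 4 to 36 mm) and 5 mm thick, its lower edge rounded; span over both ears 84 mm
- cell_plate: plate of the same outline with a rectangular steel liquid cell, 44 x 40 mm, on both faces; stays in the stand. Origin: middle of its lower edge
- film_plate: plate of the same outline with a flat black rectangular film window between two narrow steel strips; stays in the stand. Origin: middle of its lower edge
- stand: white storage stand, fixed, 110 x 180 mm; three slots side by side along its y, 65 mm apart, each 7.4 mm wide and 9 mm deep, a plate in each, its lower edge 8 mm above the table. Origin: middle of the underside
- spectrometer: white bench instrument, fixed. Sample bay: deck 50 mm above the table, open above, to the robot and to the far side, between housings 180 mm high whose inner walls are at y = ±120 mm. Beam along y, z up, origin on the table under the bay's middle. On the deck the slide mount, a U-shaped aluminium bracket 100 mm wide (x), centred at x = 0, open in the middle (52 mm gap). A push of 30 N harms it
- ledge (a point): nominal middle of the mount's ledge, 65 mm above the table, at the foot of the slot's upright back face (looks to +y of the spectrometer). The mount is clamped somewhere on a focus rail: all of it stands up to 10 mm off along y, either way, and this is not measured: find it by touch or sight. Home: the plate's lower edge on the ledge (7.5 mm deep), one face flat on the back face
- upright_top (a point): nominal top of the back face on the upright at +x, 127 mm above the table (the other is at -x; both span x 26 to 50 mm, 6 mm thick, off along y like the ledge). The uprights stand 20 mm higher than the clips, so the plate can be leaned on them, moving to -y with its lower edge above the lips, and then slid straight down behind both clips
- clip_lip (a point): nominal upper end of the leaf-spring clip at +x (other at -x), off along y like the ledge; 107 mm above the table, flared 8.5 mm off the back face. Lower down it leaves 3.5 mm and yields 3.5 mm more, stopped by a flange. Each clip presses with 5 N; sliding takes 3 to 10 N all the way (no drop home); a sharp rise: landed. Side guides to 108 mm, ears have 2.5 mm play at each end (x)
- reagent: amber bottle, 70 mm diameter, 160 mm high; bystander
- desiccant: amber jar, 68 mm diameter, 90 mm high; bystander
- mortar: white bowl, 90 mm diameter, 40 mm high; bystander
- beaker: glass beaker, 60 mm diameter, 80 mm high; bystander
Things that resemble listed ones, but are neither listed nor needed, are in the scene too. What is shaped like the pellet_plate but orange is not meant.

How it is judged (in metres and radians):
On the way, in this order (a step that is already met when the one before it is completed fails the run):
1. the pellet plate is lifted clear of the stand (height (world z) of pellet_plate above 0.05 m), for 0.2 s.
2. its ears are entering behind the clips, the plate square to the mount (z of pellet_plate in the frame of spectrometer between 0.06 and 0.098 m and x of pellet_plate in the frame of spectrometer between -0.005 and 0.005 m and y of pellet_plate in the frame of spectrometer between -0.01 and 0.016 m and angle between the y axis of pellet_plate and the y axis of spectrometer, either way round below 0.12 rad), for 0.1 s.
At the end, for the whole second after the job is handed in: the pellet plate stands in the slide mount behind both clips: lower edge within 2 mm of the ledge's height, centred within 5 mm across the mount, square to the beam and upright within 0.06 rad, at rest and released (z of pellet_plate in the frame of spectrometer between 0.063 and 0.067 m and x of pellet_plate in the frame of spectrometer between -0.005 and 0.005 m and y of pellet_plate in the frame of spectrometer between -0.01 and 0.016 m and angle between the y axis of pellet_plate and the y axis of spectrometer, either way round below 0.06 rad and angle between pellet_plate's own z axis and vertical below 0.06 rad and linear speed of pellet_plate below 0.01 m/s); the robot touches nothing.
It fails at once if the plate is shoved hard: its contact forces on the mount add up to over 55 N, the clips' own grip of about 25 N included (contact force between pellet_plate and spectrometer above 55 N).
It fails at once if the robot itself strikes the spectrometer or its mount with more than 40 N (contact force between any of the fingers, the arm and spectrometer above 40 N).
It fails at once if another plate or the glassware is displaced by more than 25 mm (distance of any of cell_plate, film_plate, reagent, desiccant, mortar, beaker from where it was at the start of the episode above 0.025 m).
It also fails if it takes over 54 s, if anything falls off the work surface, if the arm or the gripper's body presses on something with over 40 N, if the wrist force passes 120 N, or if a joint passes its speed limit or range.

## Robot

A 6-joint arm with a two-finger parallel gripper is mounted at the origin on the work surface. World frame = base frame: x ahead of the robot, y to its left, z up, the work surface at z = 0. Lengths are in mm, angles in rad, forces in N, time in s.
With the tool pointing down it reaches from about 350 to 775 mm from the base axis. Payload 7.3 kg.
Tool frame: the origin (TCP) lies at the very end of the fingers, on their centre line; the grasp point (between the pads) lies 19 mm behind it; z points along the fingers, y is the line along which they close (so a half turn about z gives the same grasp; the last joint's range is limited). The gripper opens to 92 mm and grips with 3 to 60 N. Pads are 19 mm wide; open, the fingers measure 130 mm over their backs; the gripper's body (75 mm by 190 mm) begins 47 mm behind the grasp point.
Start: joints at [-1.486, 0.342, 1.524, -0, 1.275, -0.146], TCP at [120.119, -511.093, 226.741] pointing down, gripper open.
Joint ranges: [-2.53, 2.53], [-0.77, 2.02], [0.04, 2.7], [-1, 4.14], [0.28, 2.66], [-3.11, 3.11]. Speed limits (rad/s): [2.57, 2.57, 3.14, 3.14, 3.14, 3.14].

## Interface

Orientations are given as [roll, pitch, yaw] about the fixed x, y, z axes, in that order (R = Rz(yaw) Ry(pitch) Rx(roll)).
In Python, from plant import * gives the robot as it stands.
- The arm moves only by the tool arm_command, never from a script. Its arguments are lists of equal length, an entry for each row: "gripper": the finger opening in mm, from 0 to 91.8; "dp": the shift along the tool's x, y, z in units of 25 mm (1.0 is 25 mm), a list of three; "twist": the turn about the tool's z in units of 5 degrees (1.0 is 5 degrees). A call has exactly 5 rows; each row shifts and turns the commanded pose from where the row before left it, along the tool's axes as they then stand; what a row does not reach is not made up. A row lasts 1/8 s, in which the tool goes at most 62.5 mm and 10.7 degrees, less where a joint would pass 70% of its speed; a pose out of reach is approached as far as the arm can. A call is refused whole if a number of a shift passes 1 or a number of a turn 1, either way. A call with a gripper value outside its range is refused whole. The fingers move at their own pace and stop on an object; the grip force is fixed at half the most. Time passes only in rows, so rows that do not move let the fingers close, or fill a call up. It gives the time, the measured TCP pose, the force, the opening and the grip force at its end, in the units of the state.
- get_obs(): the state, without advancing time (a new reading comes with each control period).
- capture(name): name is "side" or "top" or "wrist"; returns the picture (480x640x3 uint8, red, green, blue); there is no depth.
- get_calibration(name): a dict with "mtx" (3x3 intrinsics, pixels), "position" and "attitude" of the camera in the world; the wrist camera has in their place "mount" (4x4, takes a point from camera to tool coordinates, whose origin is the TCP and whose axes are the flange's). Camera axes: x right, y down, z forward; pixel columns grow to the right and rows downward; lengths in mm; the calibration is good to about 2 mm. A picture is of the moment at which its call begins: read the wrist's pose just before it. get_calibration takes no time and is no camera call.
- close_job(): hands the job in; it is judged then, once.
The state is a dict: "time": time; "joint_positions": joint angles; "dq": joint speeds; "tau": joint torques, N m; "tool_pos": TCP position; "tcp_rot": TCP orientation; "contact_force": force on the tool from outside, world axes, zero at the start; "moment": the same for the moment, N m; "grip_width": finger opening in mm; "finger_force": force on a finger pad.
Only numpy, scipy, OpenCV 4.12 (cv2) and the standard library are available. Lean on these libraries where they do the work, as an engineer would, in place of code of your own. Each camera call takes 0.05 s, during which the arm holds its last target. There are 200 camera calls.

## Working session

There is one attempt and no reset: what is moved stays moved. The work goes in short steps, Python scripts to look and compute and a tool call to move; the robot and the scene stay as the last step left them, time stands still between calls to the robot, and variables do not carry over. Pictures are saved under pics/ and viewed, at most 10 in all, crops included, and the job is handed in when it is done.

Besides the shell and the picture viewer there is one more tool, called after "Emit:" as name(argument=value, ...), one argument or row to a line, values as JSON. arm_command: Moves the arm, as the interface text tells. Its arguments: {"type":"object","properties":{"gripper":{"type":"array"},"dp":{"type":"array"},"twist":{"type":"array"}},"required":["gripper","dp","twist"]}

```bash
ls; mkdir -p pics; python3 - <<'E'
from plant import *
import cv2
o=get_obs(); print({k:o[k] for k in ('time','tool_pos','tcp_rot','contact_force','grip_width')})
for n in ('top','side'):
    cv2.imwrite(f'pics/{n}0.png',capture(n)[:,:,::-1]); print(n,get_calibration(n))
print(get_calibration('wrist'))
E
```

```text
pics
{'time': 0.0, 'tool_pos': array([ 120.08695082, -510.66205888,  226.03105061]), 'tcp_rot': array([-3.14001478e+00, -2.17209003e-04,  2.30837326e-01]), 'contact_force': array([-0.78494675, -0.06417988,  0.48233983]), 'grip_width': 91.96916620403519}
top {'mtx': array([[472.32396583,   0.        , 323.63679063],
       [  0.        , 472.32396583, 234.68069223],
       [  0.        ,   0.        ,   1.        ]]), 'position': array([ 354.26469106,  -78.41909669, 1029.29706512]), 'attitude': array([-2.95656732, -0.00609283, -1.55386709])}
side {'mtx': array([[541.69901729,   0.        , 313.20794733],
       [  0.        , 541.69901729, 239.35825998],
       [  0.        ,   0.        ,   1.        ]]), 'position': array([  451.21033581, -1070.29684779,   935.7069523 ]), 'attitude': array([-2.26214832,  0.02101903, -0.09267287])}
{'mtx': array([[337.73649806,   0.        , 324.45577042],
       [  0.        , 337.73649806, 241.41756919],
       [  0.        ,   0.        ,   1.        ]]), 'mount': array([[ 2.64866051e-04, -9.59321908e-01, -2.82314377e-01,
         7.54186713e+01],
       [ 9.99999921e-01,  1.70294672e-04,  3.59523385e-04,
        -8.35457186e-01],
       [-2.96822026e-04, -2.82314449e-01,  9.59321877e-01,
        -1.58918090e+02],
       [ 0.00000000e+00,  0.00000000e+00,  0.00000000e+00,
         1.00000000e+00]])}
```

View pics/top0.png

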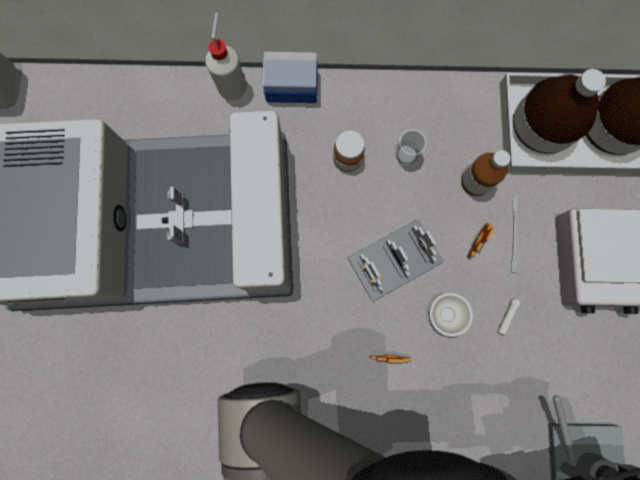

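View pics/side0.png

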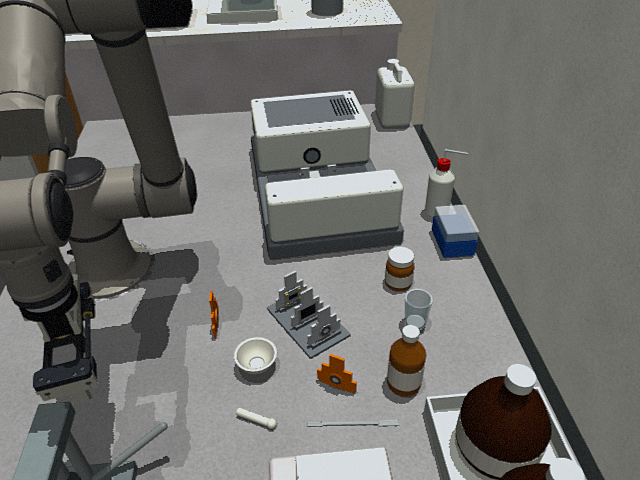

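The top view shows three plates in the stand, at (371,272), (399,257) and (426,243), and the mount at (176,218). The orange look-alikes are at (390,358) and (481,240). In the side view the plates are at (291,292), (305,312) and (323,330). The nearest one seems to have the ring, so I'll enlarge it to check.

```bash
python3 - <<'E'
import cv2,numpy as np
s=cv2.imread('pics/side0.png');t=cv2.imread('pics/top0.png')
a=cv2.resize(s[260:360,255:365],None,fx=3.6,fy=3.6,interpolation=cv2.INTER_CUBIC)
b=cv2.resize(t[210:310,340:450],None,fx=3.6,fy=3.6,interpolation=cv2.INTER_CUBIC)
cv2.imwrite('pics/crop.png',np.hstack([a,b]))
E
```

```text
(no output)
```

View pics/crop.png

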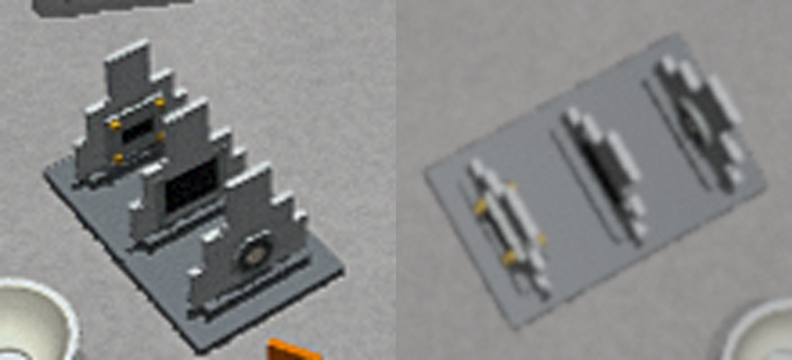

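The crop confirms it. The pellet plate is the near one, with a round ring and white pellet, at side (323,330) and top (426,243). The middle plate has the black film window, and the far one has the rectangular cell. The orange ones are decoys. Next I'll do a coarse localization.

```bash
cat > h.py <<'E'
from plant import *
import numpy as np, cv2
from scipy.spatial.transform import Rotation as Rn
def cam(n,o=None):
    c=get_calibration(n)
    if n=='wrist':
        o=o or get_obs(); R=Rn.from_euler('xyz',o['tcp_rot']).as_matrix(); M=np.array(c['mount'])
        return c['mtx'],R@M[:3,:3],R@M[:3,3]+o['tool_pos']
    return c['mtx'],Rn.from_euler('xyz',c['attitude']).as_matrix(),np.array(c['position'])
def ray(C,px):
    K,R,p=C; px=np.atleast_2d(px).astype(float)
    return p,(R@np.linalg.inv(K)@np.c_[px,np.ones(len(px))].T).T
def onz(C,px,z):
    p,d=ray(C,px); return p+d*((z-p[2])/d[:,2])[:,None]
def proj(C,X):
    K,R,p=C; q=(K@R.T@(np.atleast_2d(X)-p).T).T; return q[:,:2]/q[:,2:]
def tri(C1,a,C2,b):
    p,d=ray(C1,a);q,e=ray(C2,b);out=[]
    for u,v in zip(d,e):
        s=np.linalg.lstsq(np.c_[u,-v],q-p,rcond=None)[0]; x,y=p+s[0]*u,q+s[1]*v
        out.append(np.r_[(x+y)/2,np.linalg.norm(x-y)])
    return np.array(out)
E
python3 - <<'E'
from h import *
np.set_printoptions(precision=1,suppress=True)
T=cam('top');S=cam('side')
c=onz(T,[(349.4,257.8),(418.9,219.7),(442.5,261.4),(373.9,301.1)],17)
print('stand',c,c.mean(0),np.linalg.norm(np.diff(c,axis=0),axis=1)); d=c[1]-c[0];print('yaw',np.arctan2(d[1],d[0]))
# tab top corners: top crop and side crop
print('tab',onz(T,[(431,238)],103), tri(T,[(431,238)],S,[(255+248/3.6,260+172/3.6)]))
print('bay',onz(T,[(130,138),(228,136),(134,302),(232,288)],50))
print('mount px->z127',onz(T,[(170,189),(179,241)],127), 'rail',onz(T,[(137,221),(231,217)],55))
E
```

```text
stand [[ 494.  -137.9   17. ]
 [ 581.1 -290.    17. ]
 [ 489.7 -339.2   17. ]
 [ 402.1 -190.7   17. ]] [ 491.7 -239.4   17. ] [175.3 103.7 172.5]
yaw -1.0508320868156413
tab [[ 524.8 -295.4  103. ]] [[ 526.3 -294.9  104.9    3.6]]
bay [[745.1 345.9  50. ]
 [753.9 132.1  50. ]
 [390.3 305.   50. ]
 [422.3 105.9  50. ]]
mount px->z127 [[609.5 223.9 127. ]
 [505.7 198.6 127. ]] rail [[558.9 312.   55. ]
 [571.1 114.9  55. ]]
```

Emit:
arm_command(
  gripper=[30,30,30,30,30],
  dp=[
    [1,-0.26,0],
    [1,-0.26,0],
    [1,-0.26,0],
    [1,-0.26,0],
    [1,-0.26,0],
  ],
  twist=[0,0,0,0,0],
)

```text
time: 0.72
tool_pos: [235.0, -450.2, 226.4]
tcp_rot: [-3.141, 0.0, 0.231]
contact_force: [-0.5, -0.5, 0.5]
grip_width: 46.5
finger_force: 0.0
```

Emit:
arm_command(
  gripper=[30,30,30,30,30],
  dp=[
    [1,-0.26,0],
    [1,-0.26,0],
    [1,-0.26,0],
    [1,-0.26,0],
    [1,-0.26,0],
  ],
  twist=[0,0,0,0,0],
)

```text
time: 1.35
tool_pos: [349.2, -390.0, 226.3]
tcp_rot: [-3.141, 0.0, 0.231]
contact_force: [-0.1, 0.1, -0.1]
grip_width: 30.0
finger_force: 0.0
```

Emit:
arm_command(
  gripper=[30,30,30,30,30],
  dp=[
    [1,-0.26,0],
    [1,-0.26,0],
    [1,-0.26,0],
    [1,-0.26,0],
    [1,-0.26,0],
  ],
  twist=[0,0,0,0,0],
)

```text
time: 1.98
tool_pos: [463.4, -329.8, 226.3]
tcp_rot: [-3.141, 0.001, 0.231]
contact_force: [-0.1, 0.7, -0.4]
grip_width: 29.8
finger_force: 0.0
```

Emit:
arm_command(
  gripper=[30,30,30,30,30],
  dp=[
    [1,-0.26,0],
    [1,-0.26,0],
    [0.75,-0.26,0],
    [0,0,0],
    [0,0,0],
  ],
  twist=[-0.8,-0.8,-0.8,-0.8,0],
)

```text
time: 2.6
tool_pos: [522.8, -291.5, 226.4]
tcp_rot: [-3.141, 0.0, 0.511]
contact_force: [0.8, 0.2, 0.4]
grip_width: 30.1
finger_force: 0.0
```

```bash
python3 - <<'E'
from h import *
np.set_printoptions(precision=1,suppress=True)
C=cam('wrist'); im=capture('wrist')[:,:,::-1]; cv2.imwrite('pics/w1.png',im); print(get_obs()['tool_pos'],get_obs()['tcp_rot'])
print(onz(cam('top'),[(502,160)],160))
E
```

```text
[ 522.7 -291.7  226.5] [-3.1  0.   0.5]
[[ 670.2 -423.4  160. ]]
```

View pics/w1.png

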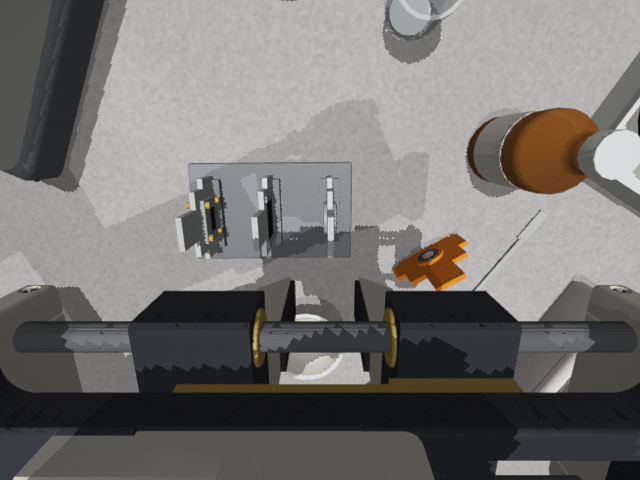

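The wrist view shows the pellet plate's top edges at column 330, rows 177–240, and the stand corners at about (188,163), (351,163), (351,257) and (191,257). I'll measure the tab edges by mask.

```bash
python3 - <<'E'
from h import *
np.set_printoptions(precision=2,suppress=True)
im=cv2.imread('pics/w1.png'); g=cv2.cvtColor(im,cv2.COLOR_BGR2GRAY)
o=get_obs(); C=cam('wrist',o)
sub=(g[165:255,312:348]>185).astype(np.uint8)
n,l,s,c=cv2.connectedComponentsWithStats(sub)
for i in range(1,n):
    if s[i,4]>8: print(s[i]+[312,165,0,0,0],c[i]+[312,165])
st=onz(C,[(188.5,163),(351,163),(351,257.5),(190.5,257.5)],17)
print(st,st.mean(0)); d=st[1]-st[0]; e=st[2]-st[3]; print([np.arctan2(d[1],d[0])+np.pi/2,np.arctan2(e[1],e[0])+np.pi/2],np.linalg.norm(d),np.linalg.norm(e),np.linalg.norm(st[1]-st[2]))
u=(d+e)/np.linalg.norm(d+e); print('plate by stand',st.mean(0)+65*u)
cv2.imwrite('pics/c2.png',cv2.resize(im[165:260,285:375],None,fx=6,fy=6,interpolation=cv2.INTER_NEAREST))
E
```

```text
[327 178   5  10  49] [329.04 182.59]
[328 192   5  17  76] [329.76 200.03]
[324 215   2   7  12] [324.5 218. ]
[328 217   6  24 117] [330.09 228.48]
[[ 498.87 -138.12   17.  ]
 [ 583.23 -289.13   17.  ]
 [ 491.53 -343.07   17.  ]
 [ 401.23 -181.45   17.  ]] [ 493.72 -237.94   17.  ]
[np.float64(0.509474064818161), np.float64(0.509510902731805)] 172.97507309450236 185.1370730104462 106.38378778002257
plate by stand [ 525.42 -294.69   17.  ]
```

View pics/c2.png

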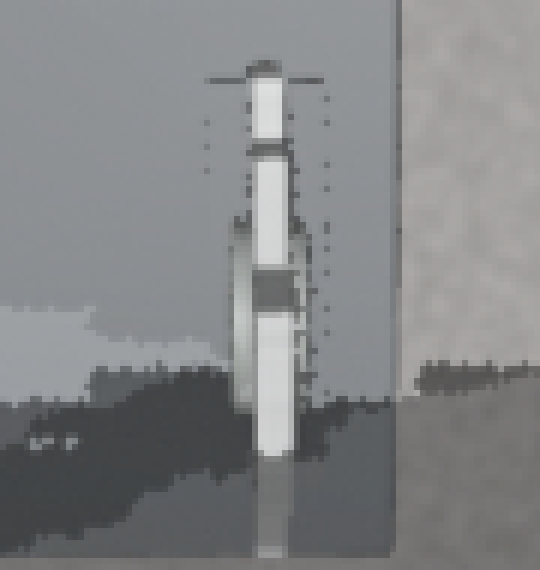

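The crop shows the tab's top face at cols 327–334, rows 217–241. Above it are the far-side shoulder at rows 191–209 and the ear at rows 178–188, with the ring on both faces.

```bash
python3 - <<'E'
from h import *
np.set_printoptions(precision=2,suppress=True)
o=get_obs(); C=cam('wrist',o)
t=onz(C,[(330.8,217),(330.8,240.8)],103); print('tab',t,t.mean(0),np.linalg.norm(t[1]-t[0]))
e=onz(C,[(329.3,178),(329.3,188)],44); print('ear',e, np.linalg.norm(e[0]-e[1]))
m=t.mean(0)[:2]
for q in (e[0],): d=q[:2]-m; print(np.linalg.norm(d),np.arctan2(d[1],d[0]))
y=o['tcp_rot'][2]; D=m-o['tool_pos'][:2]
print('yaw',y,'tool dx,dy',D@[np.cos(y),np.sin(y)],D@[np.sin(y),-np.cos(y)],o['tool_pos'])
E
```

```text
tab [[ 537.23 -288.68  103.  ]
 [ 518.8  -299.11  103.  ]] [ 528.02 -293.89  103.  ] 21.16876846494965
ear [[ 560.43 -275.05   44.  ]
 [ 551.77 -279.94   44.  ]] 9.947573897482384
37.49567545799978 0.5265767994270952
yaw 0.5092017016314514 tool dx,dy 3.636828723163779 4.4911002072805815 [ 522.65 -291.75  226.53]
```

Emit:
arm_command(
  gripper=[30,30,30,30,30],
  dp=[
    [-0.03,0.17,0.4],
    [0,0,1],
    [0,0,1],
    [0,0,1],
    [0,0,1],
  ],
  twist=[0,0,0,0,0],
)

```text
time: 3.28
tool_pos: [523.8, -296.3, 115.2]
tcp_rot: [-3.141, 0.0, 0.509]
contact_force: [1.1, -0.1, -0.5]
grip_width: 29.8
finger_force: 0.0
```

Emit:
arm_command(
  gripper=[30,30,30,30,30],
  dp=[
    [0,0,1],
    [0,0,0.6],
    [0,0,0.38],
    [0,0,0],
    [0,0,0],
  ],
  twist=[0,0,0,0,0],
)

```text
time: 3.9
tool_pos: [524.7, -296.3, 68.0]
tcp_rot: [3.14, -0.001, 0.51]
contact_force: [-0.1, 0.5, -0.4]
grip_width: 29.7
finger_force: 0.0
```

Emit:
arm_command(
  gripper=[3,3,3,3,3],
  dp=[
    [0,0,0],
    [0,0,0],
    [0,0,0],
    [0,0,0],
    [0,0,0],
  ],
  twist=[0,0,0,0,0],
)

```text
time: 4.53
tool_pos: [524.3, -296.0, 67.5]
tcp_rot: [3.141, -0.0, 0.51]
contact_force: [0.0, -0.3, 1.9]
grip_width: 4.7
finger_force: 30.0
```

Emit:
arm_command(
  gripper=[3,3,3,3,3],
  dp=[
    [0,0,-0.3],
    [0,0,-0.7],
    [0,0,-1],
    [0,0,-1],
    [0,0,-1],
  ],
  twist=[0,0,0,0,0],
)

```text
time: 5.15
tool_pos: [524.3, -295.9, 169.3]
tcp_rot: [3.141, -0.0, 0.51]
contact_force: [0.2, 0.1, -0.8]
grip_width: 5.2
finger_force: 30.0
```

Emit:
arm_command(
  gripper=[3,3,3,3,3],
  dp=[
    [0,0,-1],
    [0,0,-1],
    [0,0,-1],
    [0,0,-1],
    [0,0,-0.5],
  ],
  twist=[0.94,0.94,0.94,0.94,0.94],
)

```text
time: 5.78
tool_pos: [524.4, -296.0, 282.7]
tcp_rot: [3.139, -0.003, 0.097]
contact_force: [0.1, 0.1, -1.2]
grip_width: 4.5
finger_force: 30.0
```

Emit:
arm_command(
  gripper=[3,3,3,3,3],
  dp=[
    [0.19,-0.95,0],
    [0.19,-0.95,0],
    [0.19,-0.95,0],
    [0.19,-0.95,0],
    [0.19,-0.95,0],
  ],
  twist=[0,0,0,0,0],
)

```text
time: 6.4
tool_pos: [535.6, -172.7, 279.3]
tcp_rot: [-3.141, 0.001, 0.102]
contact_force: [0.1, 0.3, -1.5]
grip_width: 5.1
finger_force: 30.0
```

Emit:
arm_command(
  gripper=[3,3,3,3,3],
  dp=[
    [0.19,-0.95,0],
    [0.19,-0.95,0],
    [0.19,-0.95,0],
    [0.19,-0.95,0],
    [0.19,-0.95,0],
  ],
  twist=[0,0,0,0,0],
)

```text
time: 7.02
tool_pos: [547.0, -52.3, 279.3]
tcp_rot: [-3.141, 0.001, 0.102]
contact_force: [0.1, 0.9, -0.9]
grip_width: 5.0
finger_force: 30.0
```

Emit:
arm_command(
  gripper=[3,3,3,3,3],
  dp=[
    [0.19,-0.95,0],
    [0.19,-0.95,0],
    [0.19,-0.95,0],
    [0.19,-0.95,0],
    [0.19,-0.95,0],
  ],
  twist=[0,0,0,0,0],
)

```text
time: 7.65
tool_pos: [558.4, 68.0, 279.3]
tcp_rot: [-3.141, 0.001, 0.102]
contact_force: [0.2, -0.4, -0.9]
grip_width: 4.8
finger_force: 30.0
```

Emit:
arm_command(
  gripper=[3,3,3,3,3],
  dp=[
    [0.19,-0.95,0],
    [0.19,-0.95,0],
    [0.19,-0.95,0],
    [0,0,0],
    [0,0,0],
  ],
  twist=[0,0,0,0,0],
)

```text
time: 8.28
tool_pos: [565.9, 138.3, 279.5]
tcp_rot: [3.141, 0.001, 0.101]
contact_force: [-0.1, -0.7, -0.7]
grip_width: 4.8
finger_force: 30.0
```

```bash
python3 - <<'E'
from h import *
np.set_printoptions(precision=3,suppress=True)
o=get_obs(); im=capture('wrist')[:,:,::-1]; cv2.imwrite('pics/w3.png',im); np.savez('w3.npz',p=o['tool_pos'],r=o['tcp_rot']); print(o['time'],o['tool_pos'],o['tcp_rot'],o['contact_force'],o['grip_width'])
cv2.imwrite('pics/top3.png',capture('top')[:,:,::-1])
E
```

```text
8.275 [565.908 138.328 279.451] [3.141 0.001 0.101] [-0.126 -0.689 -0.679] 4.793244935616557
```

View pics/w3.png

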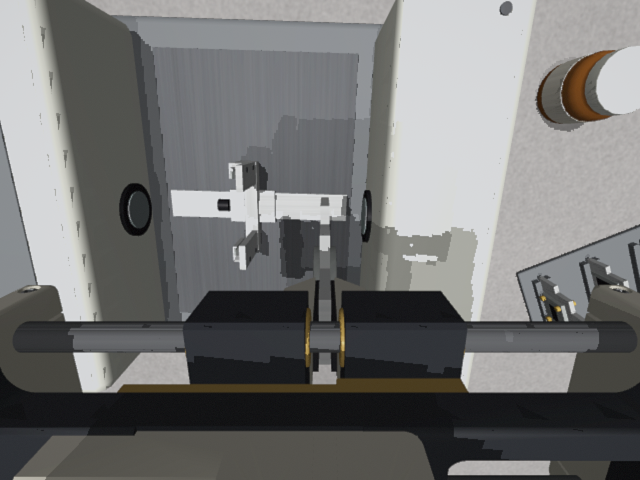

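The wrist view shows the mount at (245,215), with its +x upright near (245,170) and the other near (240,255). The rail lies along row 205, and the held plate is seen edge-on at column 325. I'll enlarge the mount.

```bash
python3 - <<'E'
import cv2
im=cv2.imread('pics/w3.png'); cv2.imwrite('pics/c3.png',cv2.resize(im[155:275,170:350],None,fx=4.4,fy=4.4,interpolation=cv2.INTER_NEAREST))
E
```

```text
(no output)
```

View pics/c3.png

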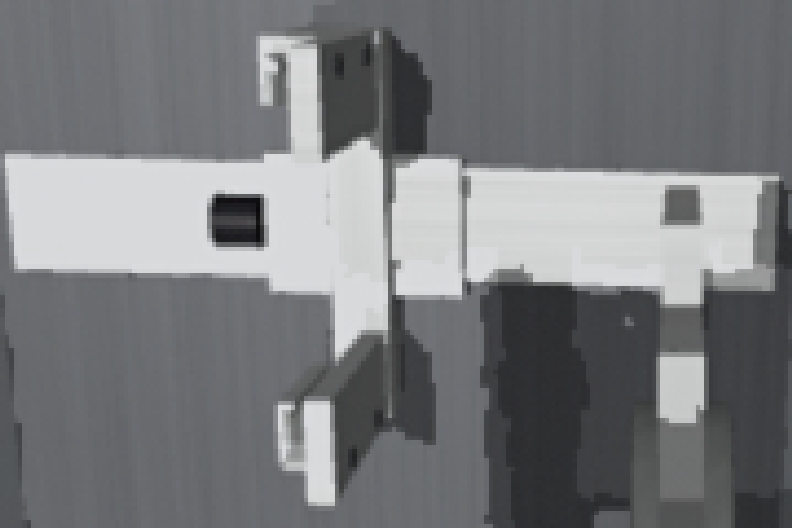

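The clips are on the left (+y world) of both uprights, so the back face looks to world +y and the spectrometer axes roughly match the world axes. The upright tops are at crop (290–322, 45–155) and (303–335, 400–505). Now I'll compute positions.

```bash
python3 - <<'E'
from h import *
np.set_printoptions(precision=2,suppress=True)
z=np.load('w3.npz'); o=dict(tool_pos=z['p'],tcp_rot=z['r']); C=cam('wrist',o)
P=lambda *q:[(170+a/4.4,155+b/4.4) for a,b in q]
A=onz(C,P((290,45),(290,155),(322,50),(322,155)),127); B=onz(C,P((303,400),(305,505),(335,400),(336,505)),127)
print(A,'\n',B)
d=A[:2].mean(0)-B[:2].mean(0); print('yaw',np.arctan2(d[1],d[0]),'dist',np.linalg.norm(d),'ctr',(A[:2].mean(0)+B[:2].mean(0))/2,'inner gap',np.linalg.norm(A[1]-B[0]),'outer',np.linalg.norm(A[0]-B[1]))
r=onz(C,P((5,155),(780,175),(15,270),(775,290)),58); print('rail',r,[np.arctan2(*(r[i]-r[i+1])[:2]) for i in(0,2)])
# plate in hand
y=o['tcp_rot'][2]; ax=np.array([np.cos(y),np.sin(y)]); ay=np.array([np.sin(y),-np.cos(y)])
pz=z['p'][2]-59.5
for n,q,h in (('shoulder 32',(682,355),60),('ear 42',(682,225),36),('shoulder-tab 32',(682,305),36)):
    x=onz(C,P(q),pz+h)[0]; D=x[:2]-z['p'][:2]; print(n,x,D@ax,D@ay)
E
```

```text
[[612.62 223.81 127.  ]
 [590.09 223.19 127.  ]
 [612.29 217.26 127.  ]
 [590.77 216.54 127.  ]] 
 [[536.65 218.88 127.  ]
 [512.03 217.7  127.  ]
 [537.36 211.9  127.  ]
 [512.73 210.79 127.  ]]
yaw 0.06758955649049007 dist 77.19559020990083 ctr [562.85 220.9  127.  ] inner gap 53.61851182192161 outer 100.77951962676742
rail [[571.47 312.52  58.  ]
 [586.43 115.03  58.  ]
 [541.54 310.71  58.  ]
 [556.31 112.7   58.  ]] [np.float64(-0.07561365531736602), np.float64(-0.07445361445534568)]
shoulder 32 [597.33 141.92 279.95] 31.619713833834574 -0.3961982763187768
ear 42 [607.37 142.89 255.95] 41.715412203216566 -0.3484559531265377
shoulder-tab 32 [597.23 141.85 255.95] 31.514847413805757 -0.3410916441702553
```

Emit:
arm_command(
  gripper=[3,3,3,3,3],
  dp=[
    [0,0,0],
    [0.03,-0.93,0],
    [0.03,-0.93,0],
    [0.03,-0.93,0],
    [0.03,-0.92,0],
  ],
  twist=[0.33,0,0,0,0],
)

```text
time: 9.0
tool_pos: [563.2, 230.8, 279.7]
tcp_rot: [3.141, -0.0, 0.069]
contact_force: [0.6, 0.0, -1.5]
grip_width: 4.9
finger_force: 30.0
```

Emit:
arm_command(
  gripper=[3,3,3,3,3],
  dp=[
    [0,0,1],
    [0,0,1],
    [0,0,1],
    [0,0,0.5],
    [0,0,0],
  ],
  twist=[0,0,0,0,0],
)

```text
time: 9.62
tool_pos: [562.9, 230.3, 191.6]
tcp_rot: [3.141, 0.001, 0.07]
contact_force: [-0.2, 0.4, -0.6]
grip_width: 4.8
finger_force: 30.0
```

```bash
python3 - <<'E'
from h import *
np.set_printoptions(precision=3,suppress=True)
o=get_obs(); im=capture('wrist')[:,:,::-1]; cv2.imwrite('pics/w4.png',im); np.savez('w4.npz',p=o['tool_pos'],r=o['tcp_rot']); print(o['time'],o['tool_pos'],o['tcp_rot'],o['contact_force'],o['grip_width'])
C=cam('wrist',o)
print(proj(C,[(o['tool_pos'][0],o['tool_pos'][1],127)]))
cv2.imwrite('pics/c4.png',cv2.resize(im[110:280,230:420],None,fx=4.1,fy=3.5,interpolation=cv2.INTER_NEAREST))
E
```

```text
9.625 [562.875 230.269 191.647] [3.141 0.001 0.07 ] [-0.231  0.44  -0.619] 4.845794068836511
[[325.283 254.37 ]]
```

View pics/c4.png

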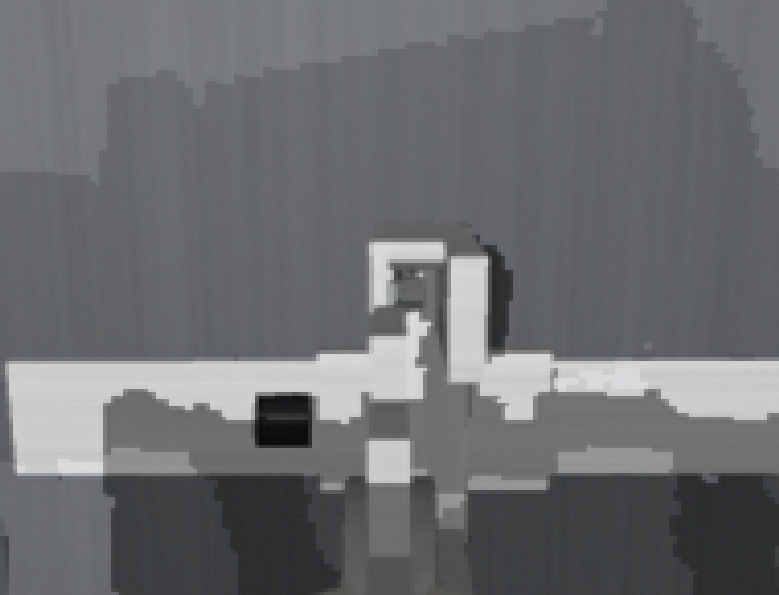

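The crop shows the +x upright's top at cols 449–488, rows 255–382. The plate edge-on is at cols 368–410, so it's offset to the clip side as intended.

```bash
python3 - <<'E'
from h import *
np.set_printoptions(precision=2,suppress=True)
z=np.load('w4.npz'); o=dict(tool_pos=z['p'],tcp_rot=z['r']); C=cam('wrist',o)
P=lambda *q:[(230+a/4.1,110+b/3.5) for a,b in q]
y=o['tcp_rot'][2]; ax=np.array([np.cos(y),np.sin(y)]); ay=np.array([np.sin(y),-np.cos(y)])
def show(n,q,h):
    for x in onz(C,P(*q),h): D=x[:2]-z['p'][:2]; print(n,x,D@ax,D@ay)
pz=z['p'][2]-59.5
show('upright',[(449,255),(449,382),(488,255),(488,382)],127)
show('shoulder',[(368,440),(411,440)],pz+60); show('ear',[(369,335),(408,335)],pz+36)
E
```

```text
upright [612.91 224.47 127.  ] 49.50846201767935 9.291799149637765
upright [588.63 222.45 127.  ] 25.14822992465926 9.606336268370244
upright [613.35 218.24 127.  ] 49.509584174418706 15.535292731538398
upright [589.09 216.03 127.  ] 25.14886498139067 16.044467191360283
shoulder [594.18 235.4  192.15] 31.589676015591476 -2.9197396578081833
shoulder [594.54 230.31 192.15] 31.589981572793747 2.1814040711498013
ear [604.48 236.25 168.15] 41.92102016269189 -3.0509737427774466
ear [604.84 231.07 168.15] 41.921691174664176 2.141291172421854
```

Emit:
arm_command(
  gripper=[3,3,3,3,3],
  dp=[
    [0,0,0.3],
    [0,0,0.3],
    [0,0.1,0],
    [0,0.1,0],
    [0,0,0],
  ],
  twist=[0,0,0,0,0],
)

```text
time: 10.3
tool_pos: [563.6, 225.4, 177.5]
tcp_rot: [3.142, -0.001, 0.071]
contact_force: [-0.4, -0.5, -1.3]
grip_width: 4.8
finger_force: 30.0
```

Emit:
arm_command(
  gripper=[3,3,3,3,3],
  dp=[
    [0,0.02,0],
    [0,0.02,0],
    [0,0,0],
    [0,0,0],
    [0,0,0],
  ],
  twist=[0,0,0,0,0],
)

```text
time: 10.92
tool_pos: [563.5, 224.7, 177.2]
tcp_rot: [3.141, 0.0, 0.071]
contact_force: [-0.4, 0.2, -1.4]
grip_width: 4.7
finger_force: 30.0
```

Emit:
arm_command(
  gripper=[3,3,3,3,3],
  dp=[
    [0,0.02,0],
    [0,0.02,0],
    [0,0,0],
    [0,0,0],
    [0,0,0],
  ],
  twist=[0,0,0,0,0],
)

```text
time: 11.55
tool_pos: [563.6, 223.7, 177.2]
tcp_rot: [3.142, -0.0, 0.071]
contact_force: [0.2, 0.5, -1.7]
grip_width: 4.5
finger_force: 30.0
```

Emit:
arm_command(
  gripper=[3,3,3,3,3],
  dp=[
    [0,0.02,0],
    [0,0.02,0],
    [0,0,0],
    [0,0,0],
    [0,0,0],
  ],
  twist=[0,0,0,0,0],
)

```text
time: 12.18
tool_pos: [563.6, 222.9, 177.2]
tcp_rot: [-3.141, -0.0, 0.071]
contact_force: [-0.1, 1.8, -1.8]
grip_width: 4.8
finger_force: 30.0
```

Emit:
arm_command(
  gripper=[3,3,3,3,3],
  dp=[
    [0,0.02,0],
    [0,0,0],
    [0,0,0],
    [0,0,0],
    [0,0,0],
  ],
  twist=[0,0,0,0,0],
)

```text
time: 12.8
tool_pos: [563.6, 222.8, 177.2]
tcp_rot: [-3.141, -0.0, 0.071]
contact_force: [0.6, 5.7, -2.0]
grip_width: 4.5
finger_force: 30.0
```

Emit:
arm_command(
  gripper=[3,3,3,3,3],
  dp=[
    [0,0.02,0],
    [0,0,0],
    [0,0,0],
    [0,0,0],
    [0,0,0],
  ],
  twist=[0,0,0,0,0],
)

```text
time: 13.42
tool_pos: [563.6, 222.6, 177.2]
tcp_rot: [-3.14, -0.0, 0.071]
contact_force: [-1.0, 6.5, -1.6]
grip_width: 5.0
finger_force: 30.0
```

Emit:
arm_command(
  gripper=[3,3,3,3,3],
  dp=[
    [0,-0.015,0],
    [0,0,0.1],
    [0,0,0.1],
    [0,0,0.1],
    [0,0,0.1],
  ],
  twist=[0,0,0,0,0],
)

```text
time: 14.05
tool_pos: [564.1, 222.8, 167.9]
tcp_rot: [-3.14, -0.002, 0.071]
contact_force: [-0.4, 5.5, 1.9]
grip_width: 4.9
finger_force: 30.0
```

Emit:
arm_command(
  gripper=[3,3,3,3,3],
  dp=[
    [0,0,0.06],
    [0,0,0.06],
    [0,0,0.06],
    [0,0,0.06],
    [0,0,0],
  ],
  twist=[0,0,0,0,0],
)

```text
time: 14.68
tool_pos: [564.0, 222.8, 161.7]
tcp_rot: [-3.14, -0.002, 0.071]
contact_force: [-0.2, 6.3, -0.3]
grip_width: 4.7
finger_force: 30.0
```

Emit:
arm_command(
  gripper=[3,3,3,3,3],
  dp=[
    [0,0,0.06],
    [0,0,0.06],
    [0,0,0.06],
    [0,0,0.06],
    [0,0,0],
  ],
  twist=[0,0,0,0,0],
)

```text
time: 15.3
tool_pos: [564.1, 222.9, 155.8]
tcp_rot: [-3.14, -0.002, 0.071]
contact_force: [0.5, 6.4, 0.4]
grip_width: 4.9
finger_force: 30.0
```

```bash
python3 - <<'E'
from h import *
np.set_printoptions(precision=2,suppress=True)
o=get_obs(); im=capture('wrist')[:,:,::-1]; cv2.imwrite('pics/w5.png',im); np.savez('w5.npz',p=o['tool_pos'],r=o['tcp_rot']); print(o['tool_pos'],o['tcp_rot'],o['contact_force'],o['moment'])
cv2.imwrite('pics/c5.png',cv2.resize(im[130:280,260:410],None,fx=4,fy=4,interpolation=cv2.INTER_NEAREST))
E
```

```text
[564.06 222.87 155.77] [-3.14 -0.    0.07] [0.5  6.42 0.36] [ 1.26 -0.05  0.03]
```

View pics/c5.png

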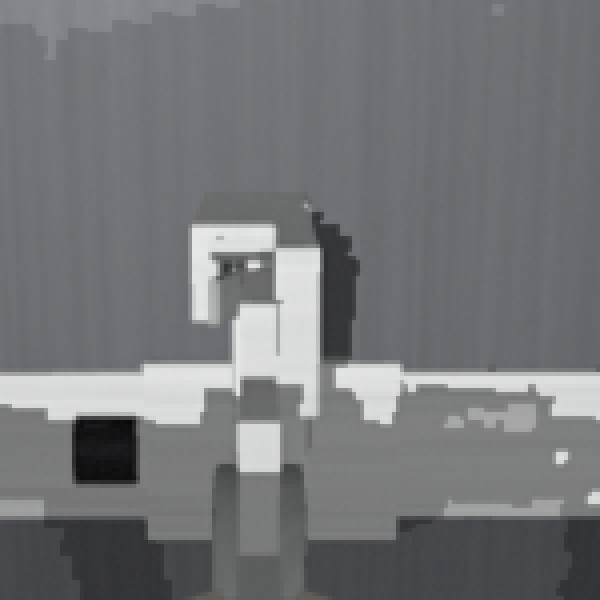

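The plate's ear (crop cols 233–278, row 303) lies flush against the upright (cols 278–320, top row 248). I'll check the x centring.

```bash
python3 - <<'E'
from h import *
z=np.load('w5.npz'); o=dict(tool_pos=z['p'],tcp_rot=z['r']); C=cam('wrist',o)
P=lambda *q:[(260+a/4,130+b/4) for a,b in q]
y=o['tcp_rot'][2]; ax=np.array([np.cos(y),np.sin(y)]); ay=np.array([np.sin(y),-np.cos(y)])
for n,q,h in (('up out 50',(278,248),127),('up in 26',(310,415),127),('ear 42',(235,303),z['p'][2]-59.5+36),('ear',(278,303),z['p'][2]-59.5+36),('sh 32',(240,422),z['p'][2]+.5),('sh',(280,422),z['p'][2]+.5)):
    D=onz(C,P(q),h)[0,:2]-z['p'][:2]; print(n,D@ax,D@ay)
E
```

```text
up out 50 48.717963266031184 2.1353641489056128
up in 26 24.71130612582623 6.846784942082933
ear 42 41.94999856885062 -3.7773555450101033
ear 41.952568389001364 2.0949136563341684
sh 32 31.6699215052504 -2.80334379609405
sh 31.672473727392777 2.062613521142664
```

Emit:
arm_command(
  gripper=[3,3,3,3,3],
  dp=[
    [-0.02,0,0.06],
    [-0.02,0,0.06],
    [0,0,0.06],
    [0,0,0.06],
    [0,0,0.06],
  ],
  twist=[0,0,0,0,0],
)

```text
time: 15.98
tool_pos: [564.0, 222.9, 150.6]
tcp_rot: [-3.14, -0.005, 0.071]
contact_force: [-1.3, 5.9, 11.2]
grip_width: 5.2
finger_force: 30.0
```

Emit:
arm_command(
  gripper=[3,3,3,3,3],
  dp=[
    [0,0,0.06],
    [0,0,0.06],
    [0,0,0.06],
    [0,0,0.06],
    [0,0,0],
  ],
  twist=[0,0,0,0,0],
)

```text
time: 16.6
tool_pos: [564.3, 222.9, 144.1]
tcp_rot: [-3.14, -0.006, 0.071]
contact_force: [0.5, 5.6, 7.6]
grip_width: 5.1
finger_force: 30.0
```

Emit:
arm_command(
  gripper=[3,3,3,3,3],
  dp=[
    [0,0,0.06],
    [0,0,0.06],
    [0,0,0.06],
    [0,0,0.06],
    [0,0,0],
  ],
  twist=[0,0,0,0,0],
)

```text
time: 17.23
tool_pos: [564.4, 223.0, 138.1]
tcp_rot: [-3.14, -0.006, 0.071]
contact_force: [-0.3, 6.6, 7.6]
grip_width: 4.6
finger_force: 30.0
```

Emit:
arm_command(
  gripper=[3,3,3,3,3],
  dp=[
    [0,0,0.06],
    [0,0,0.06],
    [0,0,0.06],
    [0,0,0],
    [0,0,0],
  ],
  twist=[0,0,0,0,0],
)

```text
time: 17.85
tool_pos: [564.4, 223.0, 133.6]
tcp_rot: [-3.14, -0.006, 0.071]
contact_force: [-0.4, 6.2, 7.3]
grip_width: 4.6
finger_force: 30.0
```

Emit:
arm_command(
  gripper=[3,3,3,3,3],
  dp=[
    [0,0,0.06],
    [0,0,0.06],
    [0,0,0.06],
    [0,0,0.04],
    [0,0,0],
  ],
  twist=[0,0,0,0,0],
)

```text
time: 18.48
tool_pos: [564.5, 223.0, 128.1]
tcp_rot: [-3.14, -0.006, 0.071]
contact_force: [0.1, 6.9, 8.2]
grip_width: 5.1
finger_force: 30.0
```

Emit:
arm_command(
  gripper=[3,3,3,3,3],
  dp=[
    [0,0,0.03],
    [0,0,0.03],
    [0,0,0],
    [0,0,0],
    [0,0,0],
  ],
  twist=[0,0,0,0,0],
)

```text
time: 19.1
tool_pos: [564.5, 223.0, 126.7]
tcp_rot: [-3.14, -0.006, 0.071]
contact_force: [-0.0, 5.7, 8.9]
grip_width: 4.9
finger_force: 30.0
```

Emit:
arm_command(
  gripper=[3,3,3,3,3],
  dp=[
    [0,0,0.02],
    [0,0,0.02],
    [0,0,0],
    [0,0,0],
    [0,0,0],
  ],
  twist=[0,0,0,0,0],
)

```text
time: 19.73
tool_pos: [564.5, 223.0, 125.8]
tcp_rot: [-3.14, -0.006, 0.071]
contact_force: [0.4, 6.5, 8.6]
grip_width: 5.0
finger_force: 30.0
```

Emit:
arm_command(
  gripper=[3,3,3,3,3],
  dp=[
    [0,0,0.02],
    [0,0,0.02],
    [0,0,0],
    [0,0,0],
    [0,0,0],
  ],
  twist=[0,0,0,0,0],
)

```text
time: 20.35
tool_pos: [564.5, 223.0, 124.7]
tcp_rot: [-3.14, -0.006, 0.071]
contact_force: [0.0, 6.7, 8.7]
grip_width: 5.1
finger_force: 30.0
```

Emit:
arm_command(
  gripper=[3,3,3,3,3],
  dp=[
    [0,0,0.02],
    [0,0,0.02],
    [0,0,0],
    [0,0,0],
    [0,0,0],
  ],
  twist=[0,0,0,0,0],
)

```text
time: 20.98
tool_pos: [564.5, 223.0, 124.5]
tcp_rot: [-3.14, -0.006, 0.071]
contact_force: [-1.3, 6.1, 12.4]
grip_width: 4.8
finger_force: 30.0
```

Emit:
arm_command(
  gripper=[3,3,3,3,3],
  dp=[
    [0,0,0.02],
    [0,0,0.01],
    [0,0,0],
    [0,0,0],
    [0,0,0],
  ],
  twist=[0,0,0,0,0],
)

```text
time: 21.6
tool_pos: [564.6, 223.0, 124.4]
tcp_rot: [-3.14, -0.007, 0.071]
contact_force: [-2.9, 5.0, 16.6]
grip_width: 4.8
finger_force: 30.0
```

The force rises sharply and z stops at 124.4, which is the expected home height, so the plate has landed. Releasing now.

Emit:
arm_command(
  gripper=[6,12,20,24,24],
  dp=[
    [0,0,-0.03],
    [0,0,0],
    [0,0,0],
    [0,0,0],
    [0,0,0],
  ],
  twist=[0,0,0,0,0],
)

```text
time: 22.22
tool_pos: [562.6, 221.7, 120.9]
tcp_rot: [3.141, 0.001, 0.071]
contact_force: [0.1, 0.8, -0.1]
grip_width: 24.0
finger_force: 0.0
```

Emit:
arm_command(
  gripper=[24,24,24,24,24],
  dp=[
    [0,0,-0.2],
    [0,0,-0.6],
    [0,0,-1],
    [0,0,-1],
    [0,0,-1],
  ],
  twist=[0,0,0,0,0],
)

```text
time: 22.85
tool_pos: [562.8, 222.0, 218.4]
tcp_rot: [-3.142, -0.001, 0.071]
contact_force: [0.1, -0.0, -0.2]
grip_width: 24.3
finger_force: 0.0
```

Emit:
arm_command(
  gripper=[24,24,24,24,24],
  dp=[
    [0,1,-0.6],
    [0,1,0],
    [0,0.8,0],
    [0,0,0],
    [0,0,0],
  ],
  twist=[0,0,0,0,0],
)

```text
time: 23.48
tool_pos: [567.6, 152.6, 231.2]
tcp_rot: [-3.141, 0.0, 0.071]
contact_force: [-0.3, 0.6, -0.3]
grip_width: 23.9
finger_force: 0.0
```

```bash
python3 - <<'E'
from h import *
np.set_printoptions(precision=2,suppress=True)
o=get_obs(); im=capture('wrist')[:,:,::-1]; cv2.imwrite('pics/w6.png',im); np.savez('w6.npz',p=o['tool_pos'],r=o['tcp_rot']); print(o['tool_pos'],o['tcp_rot'],o['contact_force'])
C=cam('wrist',o); c=proj(C,[(563,223,100)])[0].astype(int); print(c)
x0,y0=max(c[0]-75,0),max(c[1]-75,0); print(x0,y0)
cv2.imwrite('pics/c6.png',cv2.resize(im[y0:y0+150,x0:x0+150],None,fx=4,fy=4,interpolation=cv2.INTER_NEAREST))
E
```

```text
[567.58 152.62 231.21] [-3.14  0.    0.07] [-0.31  0.6  -0.3 ]
[245 230]
170 155
```

View pics/c6.png

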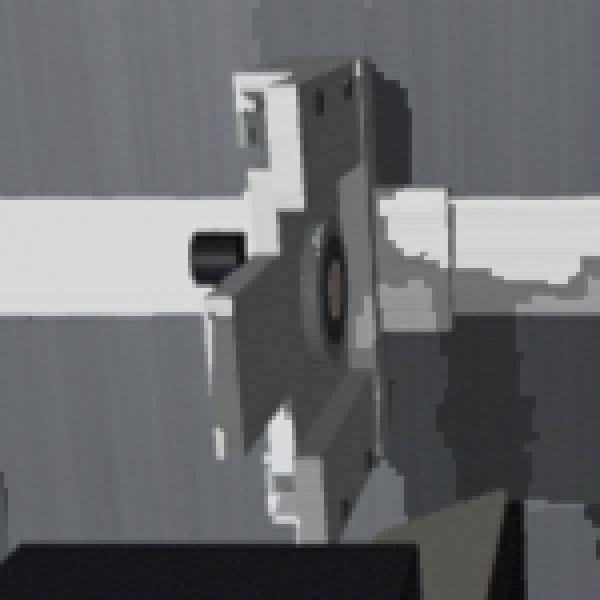

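The plate stands in the mount behind both clips. The ring is at crop (333,290), and the tab's top edge runs from (236,292) to (245,455). For a numeric check, I'll cast these points onto the back-face plane.

```bash
python3 - <<'E'
from h import *
z=np.load('w6.npz'); o=dict(tool_pos=z['p'],tcp_rot=z['r']); C=cam('wrist',o)
n=np.array([-.072,.9974,0]); q=np.array([562.85,220.6,0]); ax=np.array([.9974,.072,0])
for nm,c in (('tab +x top (15,160)',(236,292)),('tab -x top (-15,160)',(245,455)),('tab -x foot (-15,125)',(290,405)),('shoulder +x (32,125)',(275,212)),('upright +x out (50,127)',(273,80)),('upright -x out (-50,127)',(298,545)),('ring(0,95, 4 proud)',(333,290))):
    p,d=ray(C,[(170+c[0]/4,155+c[1]/4)]); X=p+d[0]*(n@(q-p))/(n@d[0]); print(nm,(X-q)@ax,X[2])
E
```

```text
tab +x top (15,160) 16.820991623298102 158.22672603759915
tab -x top (-15,160) -12.88267685173405 161.03989138538546
tab -x foot (-15,125) -15.094548709264922 126.69028034751301
shoulder +x (32,125) 25.292384512420895 127.36996673790753
upright +x out (50,127) 50.37606482343144 121.5201648995473
upright -x out (-50,127) -45.66158118464238 128.53215586944702
ring(0,95, 4 proud) -2.5898832011745685 79.17658551015631
```

```bash
python3 -c "
from plant import *
print(close_job())"
```

```text
the job is handed in; nothing more can be done
None
```

The pellet plate is loaded, released and handed in. It landed on the mount's ledge at the expected height, with the highest force I read about 17 N. The arm is clear and the clock was at about 23.5 s of 54 s; `close_job()` returned no verdict.

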